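# Slide the round stub flange into the recess of the jig plate

### The job

Load the jig: take the stub flange with the round base and slide it across the jig plate, without picking it up off the plate, until it drops into the plate's round recess; leave it sitting flat on the bottom there and let go. Leave the similar flange with the square base where it is.

Things in the scene. Friction and masses are not known exactly. Their poses are not given: they have to be found in the camera images.
- round_flange: The part to load: steel stub flange, 0.33 kg. Round base disc 56 mm wide, 12 mm thick; upright round stub on its centre 24 mm wide, 34 mm long; 46 mm high in all. Starts stub up on the jig plate, on the half without the recess. Origin: centre of the disc's underside, z up along the stub. Raising it more than about 12 mm off the plate counts as picking it up.
- square_flange: The other steel flange, to be left alone (not shifted more than about 15 mm): square base 52 x 52 x 12 mm, the same stub 24 mm wide, 46 mm high in all. Stands on the plate beside the round one, centres 90 mm or more apart; which of the two is nearer the robot changes. Origin: centre of the base's underside, x and y along its sides, z up.
- jig_plate: Dark steel plate fixed to the bench, 240 mm (x) by 360 mm (y), 22 mm thick. Origin: centre of its underside; y along its length towards the recess end, z up. The straight way from the round flange to the recess is free. A toe clamp 12 mm above the face grips each short edge's middle; a tube offcut 42 mm high and a nut 19 mm high stand at the corners of the recess end.
- jig_plate_hole0 (a point): Centre of the mouth of the plate's round recess, level with the plate's top face, 85 mm from the plate's middle along its +y; axes as the plate's. The recess is a blind round pocket 78 mm wide and 12 mm deep with a flat floor: the flange's disc ends flush with the plate. The flanges start 140 to 225 mm from it; clamp, offcut and nut are 80 mm or more away.
Mind the look-alikes: they are no part of the job. What is shaped like the round_flange but black is not meant.

How it is judged:
At the end, for the whole second after the job is handed in: The round flange rests flat (within 6 degrees), stub up, at the bottom of the round recess: its centre within 14 mm of the recess's centre and its underside at least 9 mm below the plate's top face; it is at rest and let go, and the square flange is within 20 mm of where it started (horizontal distance between round_flange and jig_plate_hole0 below 0.014 m and z of round_flange in the frame of jig_plate_hole0 below -0.009 m and angle between round_flange's own z axis and vertical below 0.1 rad and linear speed of round_flange below 0.02 m/s and distance of square_flange from where it was at the start of the episode below 0.02 m); the robot touches nothing.
It fails at once if the round flange is picked up: raised more than 15 mm off the plate's top face (z of round_flange in the frame of jig_plate_hole0 above 0.015 m).
It fails at once if the square flange is shifted by more than 20 mm (distance of square_flange from where it was at the start of the episode above 0.02 m).
It also fails if it takes over 32 s, if anything falls off the work surface, if the arm or the gripper's body presses on something with over 40 N, if the wrist force passes 120 N, or if a joint passes its speed limit or range.

### The arm

A 6-joint arm with a two-finger parallel gripper is mounted at the origin on the work surface. World frame = base frame: x ahead of the robot, y to its left, z up, the work surface at z = 0. Lengths are in m, angles in rad, forces in N, time in s.
With the tool pointing down it reaches from about 0.25 to 0.725 m from the base axis. Payload 4 kg.
Tool frame: the origin (TCP) lies midway between the tips of the shut fingers; the grasp point (between the pads) lies pinch_z behind it (pinch_z is the distance from the TCP to the grasp point, in m); z points along the fingers, y is the direction in which the jaws open and shut (so a half turn about z gives the same grasp; the last joint's range is limited). The gripper opens to 85 mm and grips with 20 to 120 N. Pads are 22 mm wide; open, the fingers measure 114 mm over their backs; the gripper's body (76 mm by 85 mm) begins 54 mm behind the grasp point. The pads swing forward as they close: fully open they stand 13 mm farther back than shut.
Start: joints at [-1.238, 0.241, 0.005, 1.335, 0, 1.571], TCP at [0.163, -0.473, 0.198] pointing down, gripper open.
Joint ranges: [-2.72, 2.72], [-1.05, 1.87], [-1.09, 1.28], [-1.99, 2.15], [-1.42, 1.44], [-3.14, 3.14]. Speed limits (rad/s): [2.79, 2.79, 3.14, 3.14, 3.14, 3.14].

### API

Orientations are given as a unit quaternion [x, y, z, w].
In Python, from workcell import * gives the robot as it stands.
- The arm moves only by the tool move_arm, never from a script. Its argument "motion" is a list of rows, each a list of 3 entries, a list of its own where there are three numbers: the finger opening in mm, from 0 to 85.4, then the shift along the tool's x, y, z in units of 50 mm (1.0 is 50 mm), then the turn about the tool's z in units of 6 degrees (1.0 is 6 degrees). In form: [[claw, [dx, dy, dz], roll], ...]. A call has exactly 10 rows; each row is the pose to reach, as a shift and turn from the pose commanded when the call began, along the tool's axes at that moment; what a row does not reach only later rows make up. A row lasts 1/10 s, in which the tool goes at most 50 mm and 8.59 degrees, less where a joint would pass 70% of its speed; a pose out of reach is approached as far as the arm can. A call with a gripper value outside its range is refused whole. The fingers move at their own pace and stop on an object; the grip force is fixed at half the most. Time passes only in rows, so rows that repeat a pose let the fingers close, or fill a call up. It gives the time, the measured TCP pose, the force and the opening at its end, in the units of the state.
- get_obs(): the state, without advancing time (a new reading comes with each control period).
- camera(name): name is "scene" or "side" or "wrist"; returns a dict with "color" (400x640x3 uint8, red, green, blue), "fx", "fy", "cx", "cy" (pixels), "distortion" ([k1, k2, p1, p2, k3] as OpenCV has them; the pictures are not rectified), "rvec" (rotation vector, rad) and "tvec" (3), from world to camera coordinates, as OpenCV has them; the wrist camera has in their place "mount" (4x4, takes a point from camera to tool coordinates, whose origin is the TCP and whose axes are the flange's). Camera axes: x right, y down, z forward; pixel columns grow to the right and rows downward; lengths in m; the calibration is good to about 2 mm. A picture is of the moment at which its call begins: read the wrist's pose just before it. There is no depth.
- job_done(): hands the job in, once; it reports no verdict.
The state is a dict: "clock": time; "joint_pos": joint angles; "joint_vel": joint speeds; "tau": joint torques, N m; "eef_pos": TCP position; "tool_rot": TCP orientation; "ft_force": force on the tool from outside, world axes, zero at the start; "ft_torque": the same for the moment, N m; "grip_width": finger opening in m.
Only numpy, scipy, OpenCV 4.12 (cv2) and the standard library are available. Lean on these libraries where they do the work, as an engineer would, in place of code of your own. Each camera call takes 0.05 s, during which the arm holds its last target.

## Working session

There is one attempt and no reset: what is moved stays moved. The work goes in short steps, Python scripts to look and compute and a tool call to move; the robot and the scene stay as the last step left them, time stands still between calls to the robot, and variables do not carry over. Pictures are saved under pics/ and viewed, and the job is handed in when it is done.

Besides the shell and the picture viewer there is one more tool, called after ">>>" by a JSON object that holds its "api" and its "payload". move_arm: Moves the arm, as the interface text tells. Its arguments: {"type":"object","properties":{"motion":{"type":"array","items":{"type":"array"}}},"required":["motion"]}

```bash
mkdir -p pics; ls; cat > h.py <<'E'
from workcell import *
import numpy as np, cv2
from scipy.spatial.transform import Rotation as R
E
python3 - <<'E'
from h import *
import pickle
s=get_obs(); print({k:np.round(v,4).tolist() if not isinstance(v,(float,int)) else v for k,v in s.items()})
try: print(pinch_z)
except Exception as e: print(e)
d={}
for n in("scene","side","wrist"):
    d[n]=camera(n); cv2.imwrite(f"pics/{n}0.png",d[n]["color"][...,::-1])
    print(n,{k:np.round(v,4).tolist() for k,v in d[n].items() if k!="color"})
pickle.dump((s,d),open("c0.pkl","wb"))
E
```

```text
pics
{'clock': 0.0, 'joint_pos': [-1.238, 0.2414, 0.0037, 1.3352, 0.0, 1.5708], 'joint_vel': [-0.0017, -0.0003, 0.0001, -0.0007, 0.0001, 0.0014], 'tau': [0.0005, -37.2322, 25.2405, 0.0169, -0.0001, 0.0], 'eef_pos': [0.1631, -0.4719, 0.1969], 'tool_rot': [0.9862, 0.1656, -0.0002, -0.001], 'ft_force': [-0.1782, 0.1639, 0.1554], 'ft_torque': [-0.0031, -0.0078, -0.0284], 'grip_width': 0.08559067990826692}
0.0187
scene {'fx': 468.2462, 'fy': 468.2462, 'cx': 322.1275, 'cy': 203.9884, 'distortion': [-0.1073, 0.0, 0.0, 0.0, 0.0], 'rvec': [2.0829, 1.2124, -0.4805], 'tvec': [-0.2457, -0.34, 1.1905]}
side {'fx': 436.2886, 'fy': 436.2886, 'cx': 319.2458, 'cy': 199.9897, 'distortion': [-0.1044, 0.0, 0.0, 0.0, 0.0], 'rvec': [0.4258, -2.7741, 1.1357], 'tvec': [0.51, 0.1916, 0.5684]}
wrist {'fx': 277.9667, 'fy': 277.9667, 'cx': 321.4127, 'cy': 201.4293, 'distortion': [-0.0097, 0.0, 0.0, 0.0, 0.0], 'mount': [[-0.0005, -0.9488, -0.3157, 0.0814], [1.0, -0.0006, 0.0001, -0.0003], [-0.0003, -0.3157, 0.9488, -0.1755], [0.0, 0.0, 0.0, 1.0]]}
```

View pics/scene0.png

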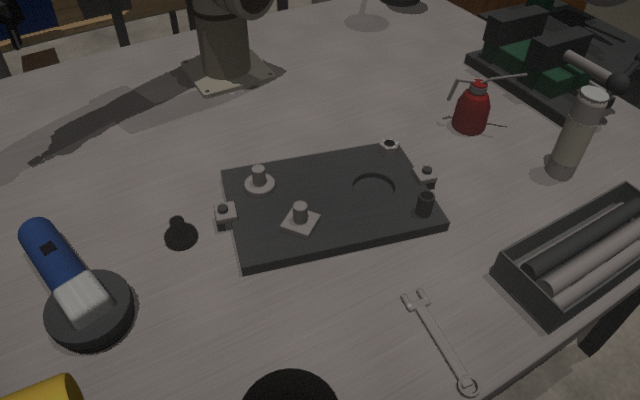

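View pics/side0.png

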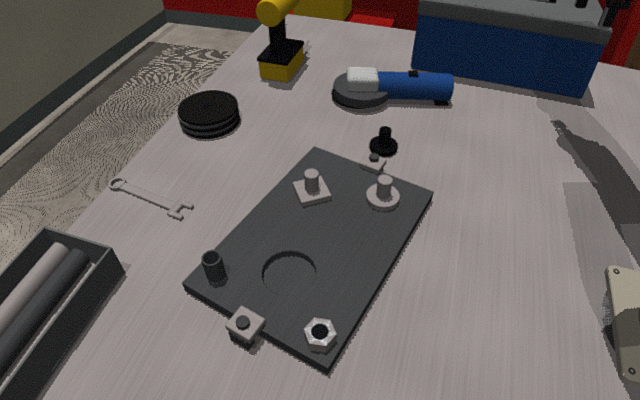

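View pics/wrist0.png

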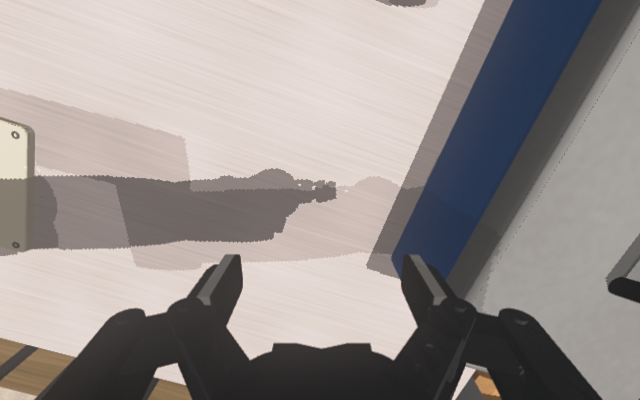

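Scene view: the candidates are the light round-base flange at (259,180), the square-base flange at (300,218) and a black round flange off the plate at (180,233). In the side view they are at (383,193), (312,187) and (384,142). I choose the light round one on the plate and check it in a crop. The recess is at (374,187) in scene and (289,271) in side.

```bash
python3 - <<'E'
from h import *
import pickle
s,d=pickle.load(open("c0.pkl","rb"))
a=d["scene"]["color"][150:250,210:410]; b=d["side"]["color"][155:305,245:445]
a=cv2.resize(a,None,fx=4,fy=4,interpolation=cv2.INTER_CUBIC);b=cv2.resize(b,None,fx=4,fy=4,interpolation=cv2.INTER_CUBIC)
cv2.imwrite("pics/a.png",cv2.convertScaleAbs(a[...,::-1],alpha=1.6));cv2.imwrite("pics/b.png",cv2.convertScaleAbs(b[...,::-1],alpha=1.6))
E
```

```text
(no output)
```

View pics/a.png

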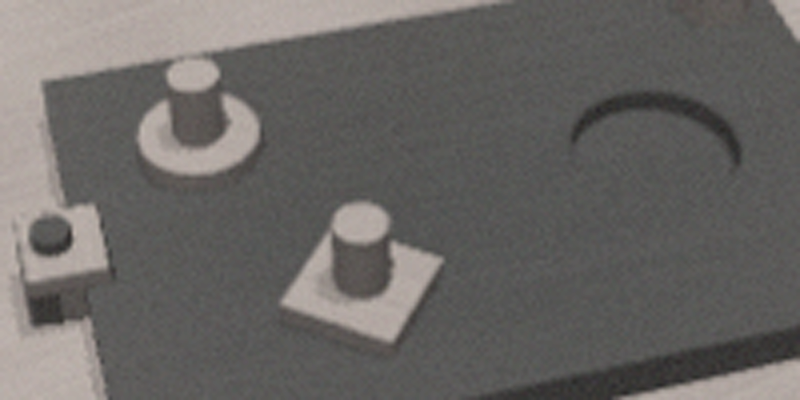

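View pics/b.png

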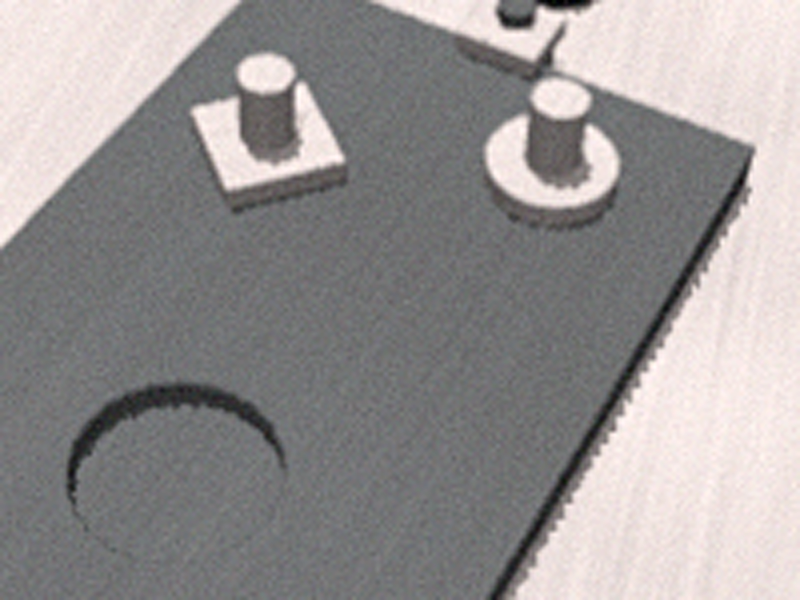

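```bash
cat >> h.py <<'E'
def ray(c,uv,s=None):
    K=np.array([[c["fx"],0,c["cx"]],[0,c["fy"],c["cy"]],[0,0,1]])
    p=cv2.undistortPoints(np.array(uv,float).reshape(-1,1,2),K,np.array(c["distortion"]))[:,0]
    v=np.c_[p,np.ones(len(p))]
    if "rvec" in c:
        Rm=cv2.Rodrigues(np.array(c["rvec"]))[0]; return -Rm.T@np.ravel(c["tvec"]), v@Rm
    M=np.array(c["mount"]); Rt=R.from_quat(s["tool_rot"]).as_matrix()
    return Rt@M[:3,3]+s["eef_pos"], v@(Rt@M[:3,:3]).T
def onz(c,uv,z,s=None):
    o,v=ray(c,uv,s); return o+v*((z-o[2])/v[:,2])[:,None]
def circfit(P,r=None):
    from scipy.optimize import least_squares
    m=P[:,:2].mean(0)
    f=lambda q:np.hypot(*(P[:,:2]-q[:2]).T)-(r or q[2])
    q=least_squares(f,[*m,.03] if not r else m+1e-4,loss="soft_l1",f_scale=.002); return q.x, np.abs(f(q.x)).mean()
E
cat > m.py <<'E'
from h import *
import pickle
s,d=pickle.load(open("c0.pkl","rb"))
A=lambda p:(np.array(p,float)+.5)/4-.5+[210,150]
B=lambda p:(np.array(p,float)+.5)/4-.5+[245,155]
S,D=d["scene"],d["side"]
for n,a,b in(("round",(193,74),(561,98)),("square",(361,222),(267,74))):
    print(n,onz(S,A([a]),.068)[0],onz(D,B([b]),.068)[0])
# disc outer rim, z=.034
print("rim",circfit(onz(S,A([(138,135),(260,130),(143,155),(200,176),(240,160),(225,98),(155,105)]),.034)),circfit(onz(D,B([(486,155),(619,170),(500,192),(550,209),(600,195),(500,125),(600,122)]),.034)))
print("recess",circfit(onz(S,A([(573,140),(590,108),(620,94),(650,91),(690,98),(720,120),(740,150)]),.022),.039),
 circfit(onz(D,B([(67,475),(85,425),(120,395),(175,382),(230,394),(270,425),(286,465)]),.022),.039))
print("corners side",onz(D,[(314,148),(433,192),(184,285),(329,369-7)],.022)); print("scene",onz(S,[(221,168),(446,219),(243,265)],.022))
E
python3 m.py
```

```text
round [ 0.46176152 -0.11483165  0.068     ] [ 0.46112175 -0.11517264  0.068     ]
square [ 0.57848173 -0.09343795  0.068     ] [ 0.57721647 -0.09339819  0.068     ]
rim (array([ 0.46286097, -0.11602431,  0.0274218 ]), np.float64(0.0006959450776410933)) (array([ 0.46114955, -0.11568913,  0.02864665]), np.float64(0.0013061293828348607))
recess (array([0.56046122, 0.06863266]), np.float64(0.0005258621507153528)) (array([0.55933938, 0.06844523]), np.float64(0.00035180148195977943))
corners side [[ 0.61104085 -0.21064213  0.022     ]
 [ 0.38106442 -0.15896822  0.022     ]
 [ 0.69207234  0.13549396  0.022     ]
 [ 0.46518349  0.18083407  0.022     ]]
scene [[ 0.37638896 -0.15731218  0.022     ]
 [ 0.69022574  0.13244257  0.022     ]
 [ 0.61097665 -0.21233727  0.022     ]]
```

Both cameras agree within about 1.5 mm: round flange (0.462,-0.115), square flange (0.578,-0.093), recess (0.560,0.0685). I go to a hover with the jaws across the path.

>>> {"api": "move_arm", "payload": {"motion": [[85, [0.2, -0.12, 0], -0.3], [85, [0.6, -0.36, 0], -0.9], [85, [1.1, -0.66, 0], -1.5], [85, [1.6, -0.96, 0], -2.1], [85, [2.1, -1.26, 0], -2.7], [85, [2.6, -1.56, 0.1], -3.3], [85, [3.1, -1.86, 0.2], -3.9], [85, [3.6, -2.16, 0.3], -4.5], [85, [3.9, -2.34, 0.35], -4.8], [85, [4.0, -2.4, 0.4], -5.0]]}}

```text
clock: 1.15
eef_pos: [0.314, -0.2918, 0.1776]
tool_rot: [0.909, 0.418, 0.0, -0.0]
ft_force: [-0.9, -1.2, -0.7]
grip_width: 0.0851
```

```bash
cat > g.py <<'E'
from h import *
import sys
s=get_obs(); Rt=R.from_quat(s["tool_rot"]).as_matrix()
t=np.array(eval(sys.argv[1])); yaw=np.degrees(np.arctan2(Rt[1,1],Rt[0,1]))
print("eef",s["eef_pos"],"jaw",yaw,"F",np.round(s["ft_force"],1),"w",s["grip_width"],"j",np.round(s["joint_pos"],2),s["clock"])
print("units",np.round(Rt.T@(t-s["eef_pos"])/.05,3))
E
python3 g.py "[.4617,-.1152,.14]"
```

```text
eef [ 0.31398719 -0.29180117  0.17759866] jaw -40.63973771361657 F [-0.9 -1.2 -0.7] w 0.08512821684681296 j [-0.75  0.11 -0.21  1.25  0.    1.53] 1.15
units [ 4.604 -0.058  0.754]
```

>>> {"api": "move_arm", "payload": {"motion": [[85, [0.3, 0, 0.05], -0.3], [85, [0.9, 0, 0.15], -0.6], [85, [1.5, 0, 0.25], -0.9], [85, [2.1, -0.02, 0.35], -1.2], [85, [2.7, -0.03, 0.45], -1.5], [85, [3.3, -0.04, 0.55], -1.8], [85, [3.9, -0.05, 0.65], -2.0], [85, [4.4, -0.05, 0.72], -2.1], [85, [4.6, -0.05, 0.75], -2.1], [85, [4.6, -0.05, 0.75], -2.1]]}}

```text
clock: 2.15
eef_pos: [0.4621, -0.1179, 0.14]
tool_rot: [0.858, 0.513, -0.0, -0.0]
ft_force: [-0.5, 0.1, -0.3]
grip_width: 0.0854
```

```bash
python3 g.py "[.4617,-.1152,.041]"; python3 - <<'E'
from h import *
import pickle
s=get_obs();c=camera("wrist");pickle.dump((s,c),open("w1.pkl","wb"))
cv2.imwrite("pics/w1.png",c["color"][...,::-1])
E
```

```text
eef [ 0.46211907 -0.11792667  0.13995152] jaw -28.225183481508928 F [-0.5  0.1 -0.3] w 0.08540765357949287 j [-0.25  0.23 -0.16  1.18 -0.    1.81] 2.15
units [ 0.045 -0.032  1.979]
```

View pics/w1.png

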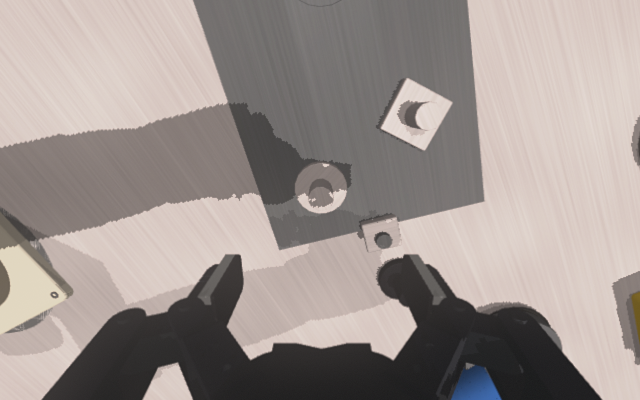

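The wrist view shows the round flange at (321,188) in the arm's shadow, the square one at (417,115), the clamp at (381,235) and the black look-alike behind the finger at (395,280).

```bash
python3 - <<'E'
from h import *
import pickle
s,c=pickle.load(open("w1.pkl","rb"))
print(onz(c,[(321,188)],.034,s),onz(c,[(424,115)],.068,s), onz(c,[(295,187),(347,187),(321,214),(321,162)],.034,s))
E
```

```text
[[ 0.46286571 -0.11538217  0.034     ]] [[ 0.57531164 -0.09171869  0.068     ]] [[ 0.4393447  -0.10151447  0.034     ]
 [ 0.48741308 -0.12732727  0.034     ]
 [ 0.44901754 -0.14111879  0.034     ]
 [ 0.47589307 -0.09117087  0.034     ]]
```

The wrist camera agrees too (0.463,-0.115), so I descend.

>>> {"api": "move_arm", "payload": {"motion": [[85, [0.05, -0.03, 0.2], 0], [85, [0.05, -0.03, 0.5], 0], [85, [0.05, -0.03, 0.8], 0], [85, [0.05, -0.03, 1.1], 0], [85, [0.05, -0.03, 1.4], 0], [85, [0.05, -0.03, 1.6], 0], [85, [0.05, -0.03, 1.75], 0], [85, [0.05, -0.03, 1.85], 0], [85, [0.05, -0.03, 1.92], 0], [85, [0.05, -0.03, 1.94], 0]]}}

```text
clock: 3.2
eef_pos: [0.4619, -0.1156, 0.0432]
tool_rot: [0.859, 0.512, 0.0, 0.0]
ft_force: [-1.0, 1.0, -0.2]
grip_width: 0.0847
```

```bash
python3 g.py "[.4617,-.1152,.041]"; python3 - <<'E'
from h import *
c=camera("side")
cv2.imwrite("pics/s2.png",cv2.resize(c["color"][120:240,300:460,::-1],None,fx=4,fy=4))
E
```

```text
eef [ 0.46189022 -0.11558734  0.0432395 ] jaw -28.34049190038811 F [-1.   1.  -0.2] w 0.08473752932431342 j [-0.25  0.32 -0.31  0.93 -0.    1.82] 3.2
units [ 0.005 -0.007  0.045]
```

View pics/s2.png

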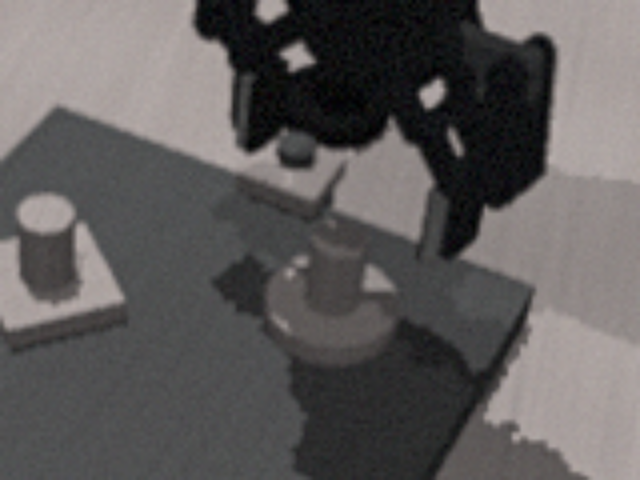

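The stub stands midway between the open pads (crop about (335,250)), so I close.

>>> {"api": "move_arm", "payload": {"motion": [[70, [0, 0, 0], 0], [55, [0, 0, 0], 0], [42, [0, 0, 0], 0], [32, [0, 0, 0], 0], [26, [0, 0, 0], 0], [20, [0, 0, 0], 0], [18, [0, 0, 0], 0], [18, [0, 0, 0], 0], [18, [0, 0, 0], 0], [18, [0, 0, 0], 0]]}}

```text
clock: 4.25
eef_pos: [0.4618, -0.1155, 0.0433]
tool_rot: [0.859, 0.513, -0.0, -0.0]
ft_force: [0.1, 0.4, -0.4]
grip_width: 0.0183
```

```bash
python3 g.py "[.5597,.0685,.0432]"; python3 - <<'E'
from h import *
c=camera("side")
cv2.imwrite("pics/s3.png",cv2.resize(c["color"][120:240,300:460,::-1],None,fx=4,fy=4))
E
```

```text
eef [ 0.46182021 -0.11550668  0.04327914] jaw -28.331606005022255 F [ 0.1  0.4 -0.4] w 0.01830460326177797 j [-0.25  0.32 -0.31  0.93 -0.    1.82] 4.25
units [ 4.168e+00 -2.300e-02  1.000e-03]
```

View pics/s3.png

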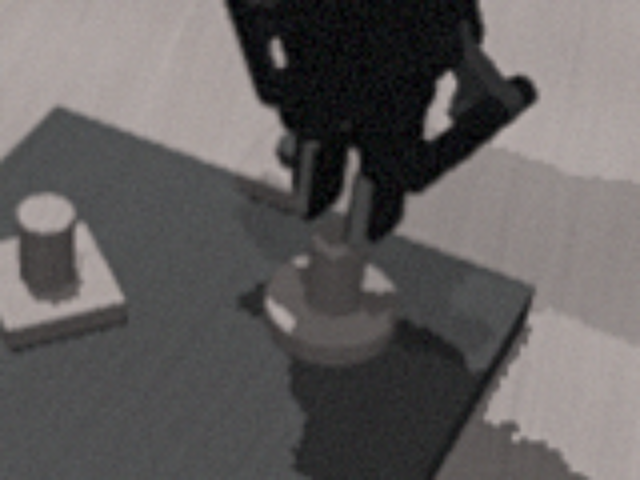

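The width went to 18 mm, under the stub's 24 mm, so the jaws missed it. I look at where the tips really are.

```bash
python3 - <<'E'
from h import *
import pickle
s=get_obs()
c={n:camera(n) for n in("scene","side","wrist")}
pickle.dump((s,c),open("c4.pkl","wb"))
a=cv2.resize(c["scene"]["color"][120:220,200:330,::-1],None,fx=6,fy=6,interpolation=cv2.INTER_CUBIC)[:600]
cv2.imwrite("pics/a4.png",cv2.convertScaleAbs(a,alpha=1.8))
cv2.imwrite("pics/w4.png",cv2.convertScaleAbs(c["wrist"]["color"][...,::-1],alpha=1.8))
print(c["wrist"]["mount"])
E
```

```text
[[-5.47481643e-04 -9.48901652e-01 -3.15571474e-01  8.13985550e-02]
 [ 9.99999611e-01 -3.01050298e-04 -8.29651369e-04  1.90855640e-04]
 [ 6.92254669e-04 -3.15571805e-01  9.48901447e-01 -1.75547561e-01]
 [ 0.00000000e+00  0.00000000e+00  0.00000000e+00  1.00000000e+00]]
```

View pics/a4.png

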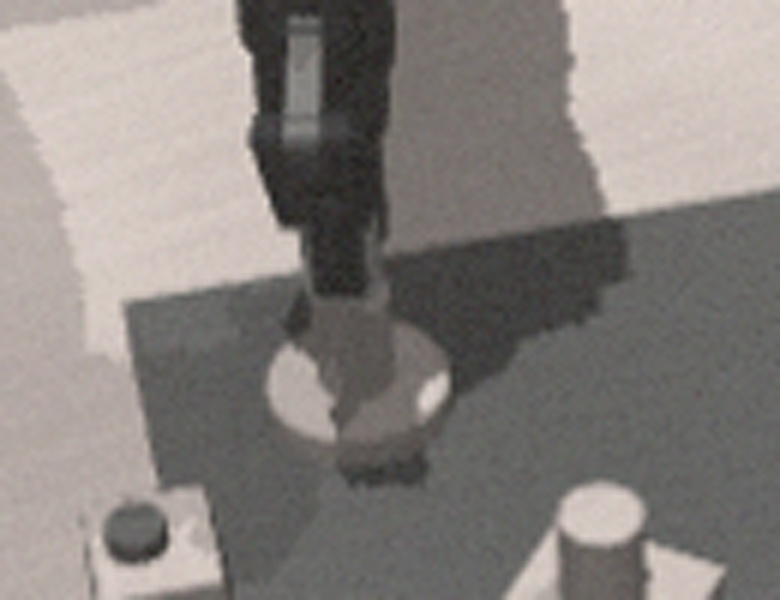

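View pics/w4.png

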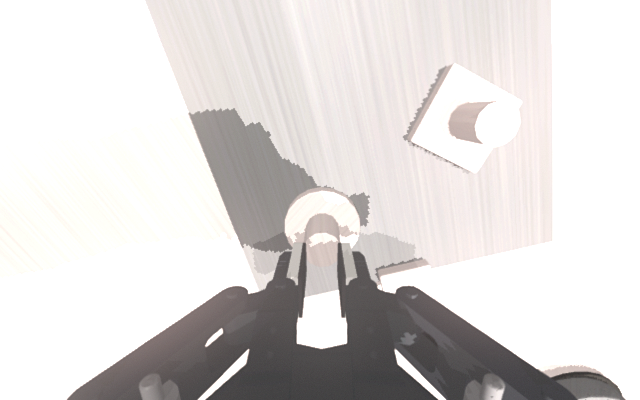

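```bash
python3 - <<'E'
from h import *
import pickle
s,c=pickle.load(open("c4.pkl","rb"))
def tri(a,b):
    o,v=ray(c["scene"],[a]);p,w=ray(c["side"],[b]);v=v[0];w=w[0]
    t=np.linalg.lstsq(np.c_[v,-w],p-o,rcond=None)[0]; A=o+v*t[0];B=p+w*t[1]; return (A+B)/2,np.linalg.norm(A-B)
print(s["eef_pos"],s["grip_width"])
print("far tip",tri((263.3,170.8),(392.5,180)))
for n in("scene","side"):
    K=c[n];P=np.array([[*s["eef_pos"][:2],z] for z in(.043,.068)]+[[*(s["eef_pos"]+q*np.array([.88,-.47,0])*.01)] for q in(-1,1)])
    print(n,cv2.projectPoints(P,np.array(K["rvec"]),np.array(K["tvec"]),np.array([[K["fx"],0,K["cx"]],[0,K["fy"],K["cy"]],[0,0,1.]]),np.array(K["distortion"]))[0][:,0].round(1).tolist())
cv2.imwrite("pics/s4.png",cv2.convertScaleAbs(cv2.resize(c["side"]["color"][140:220,340:440,::-1],None,fx=7,fy=7,interpolation=cv2.INTER_CUBIC),alpha=2))
E
```

```text
[ 0.46180507 -0.11548551  0.04329194] 0.01804078839016464
far tip (array([ 0.45583546, -0.11069537,  0.06368682]), np.float64(0.020035676966689047))
scene [[258.6, 178.8], [257.5, 168.3], [259.0, 175.0], [258.3, 182.5]]
side [[382.9, 190.2], [384.5, 178.9], [387.6, 193.1], [378.2, 187.0]]
```

View pics/s4.png

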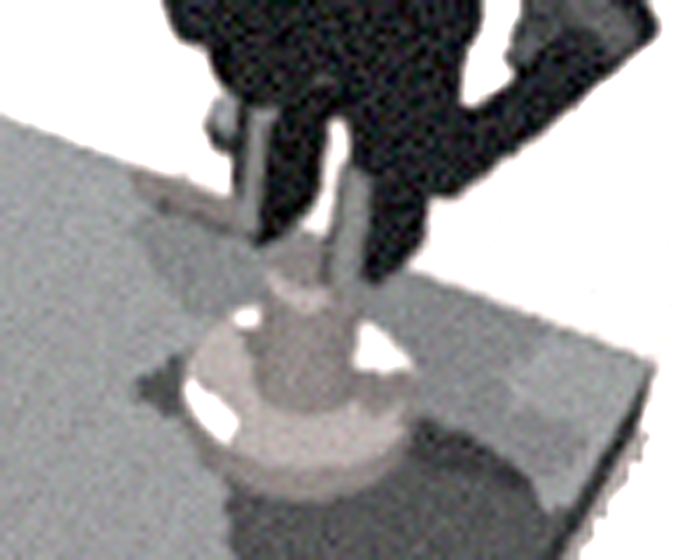

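In both fixed views the tips end at about z = 0.065–0.07, level with the stub's top and some 25 mm higher than the reported TCP. The jaws therefore closed above the stub and nothing moved. I reopen to 45 mm and go 10 mm lower, watching force and picture.

>>> {"api": "move_arm", "payload": {"motion": [[25, [0, 0, 0], 0], [35, [0, 0, 0], 0], [45, [0, 0, 0], 0], [45, [0, 0, 0], 0], [45, [0, 0, 0], 0], [45, [0, 0, 0.05], 0], [45, [0, 0, 0.1], 0], [45, [0, 0, 0.15], 0], [45, [0, 0, 0.2], 0], [45, [0, 0, 0.2], 0]]}}

```text
clock: 5.45
eef_pos: [0.4614, -0.1154, 0.0328]
tool_rot: [0.859, 0.513, -0.0, -0.0]
ft_force: [-0.1, -0.2, 0.8]
grip_width: 0.0449
```

```bash
cat > look.py <<'E'
from h import *
import sys
s=get_obs();t=sys.argv[1]
print(s["eef_pos"],s["ft_force"].round(1) if hasattr(s["ft_force"],"round") else s["ft_force"],s["grip_width"],s["clock"])
x,y=eval(sys.argv[2]);a,b=eval(sys.argv[3])
c=camera("side");d=camera("scene")
f=lambda i:cv2.convertScaleAbs(cv2.resize(i[...,::-1],None,fx=5,fy=5,interpolation=cv2.INTER_CUBIC),alpha=1.8)
cv2.imwrite(f"pics/{t}.png",np.hstack([f(c["color"][y-50:y+40,x-40:x+40]),f(d["color"][b-50:b+40,a-40:a+40])]))
E
python3 look.py l5 383,190 260,180
```

```text
[ 0.46139835 -0.11539126  0.03278386] [-0.1 -0.2  0.8] 0.044949039359109585 5.45
```

View pics/l5.png

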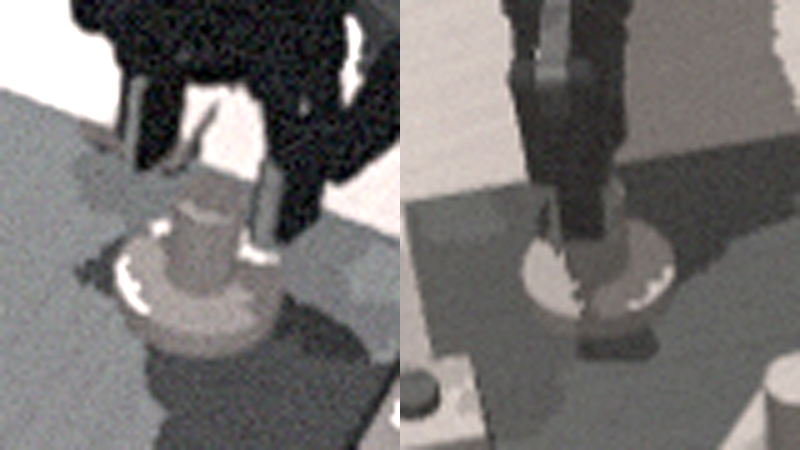

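The tips are now just below the stub's top, and they straddle it (side crop: tips (140,170) and (270,240), stub top (205,195)). I go 12 mm lower.

>>> {"api": "move_arm", "payload": {"motion": [[45, [0, 0, 0.04], 0], [45, [0, 0, 0.08], 0], [45, [0, 0, 0.12], 0], [45, [0, 0, 0.16], 0], [45, [0, 0, 0.2], 0], [45, [0, 0, 0.24], 0], [45, [0, 0, 0.24], 0], [45, [0, 0, 0.24], 0], [45, [0, 0, 0.24], 0], [45, [0, 0, 0.24], 0]]}}

```text
clock: 6.55
eef_pos: [0.462, -0.1155, 0.0214]
tool_rot: [0.859, 0.513, 0.0, 0.0]
ft_force: [-0.6, -0.2, -0.2]
grip_width: 0.0447
```

```bash
python3 look.py l6 383,190 260,180
```

```text
[ 0.46195971 -0.11554431  0.02141732] [-0.6 -0.2 -0.2] 0.04468381213060901 6.55
```

View pics/l6.png

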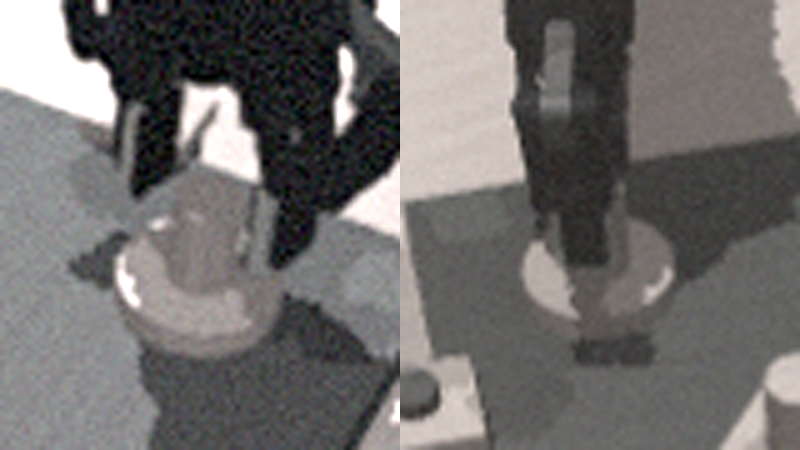

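The tips are roughly 15 mm down the stub and clear of the disc, so I close.

>>> {"api": "move_arm", "payload": {"motion": [[40, [0, 0, 0], 0], [35, [0, 0, 0], 0], [30, [0, 0, 0], 0], [26, [0, 0, 0], 0], [22, [0, 0, 0], 0], [18, [0, 0, 0], 0], [15, [0, 0, 0], 0], [15, [0, 0, 0], 0], [15, [0, 0, 0], 0], [15, [0, 0, 0], 0]]}}

```text
clock: 7.65
eef_pos: [0.462, -0.1156, 0.0216]
tool_rot: [0.859, 0.513, 0.0, 0.0]
ft_force: [-1.4, -1.1, 5.4]
grip_width: 0.0213
```

```bash
python3 look.py l7 383,190 260,180;python3 g.py "[.5597,.0685,.0214]"
```

```text
[ 0.46203647 -0.11561877  0.02161591] [-1.4 -1.1  5.4] 0.02128855356456208 7.65
eef [ 0.4620483  -0.11560411  0.02161804] jaw -28.334132200539685 F [-1.  -0.   5.3] w 0.02129658870397978 j [-0.25  0.35 -0.34  0.88 -0.    1.82] 7.75
units [ 4.168 -0.029  0.005]
```

View pics/l7.png

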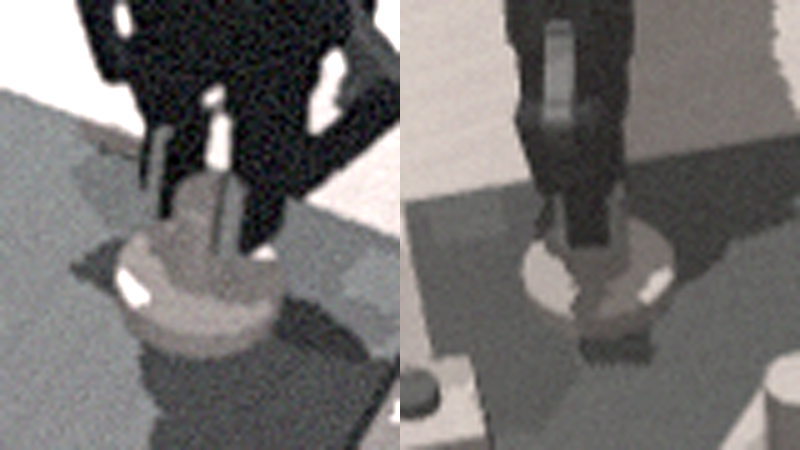

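The fingers stopped at 21.3 mm against a command of 15, so the stub is gripped. I slide half the way along tool x.

>>> {"api": "move_arm", "payload": {"motion": [[15, [0.1, 0, 0], 0], [15, [0.3, 0, 0], 0], [15, [0.55, 0, 0], 0], [15, [0.8, -0.01, 0], 0], [15, [1.05, -0.01, 0], 0], [15, [1.3, -0.01, 0], 0], [15, [1.55, -0.01, 0], 0], [15, [1.8, -0.02, 0], 0], [15, [1.95, -0.02, 0], 0], [15, [2.0, -0.02, 0], 0]]}}

```text
clock: 8.75
eef_pos: [0.508, -0.0288, 0.0218]
tool_rot: [0.859, 0.512, -0.002, 0.002]
ft_force: [-5.3, -9.1, 11.9]
grip_width: 0.0215
```

```bash
python3 look.py l8 335,220 315,180;python3 g.py "[.5597,.0685,.0214]"
```

```text
[ 0.50799671 -0.02881343  0.02181351] [-5.3 -9.1 11.9] 0.02147293811758817 8.75
eef [ 0.50791056 -0.0289861   0.02176667] jaw -28.377317515640065 F [-3.5 -6.   8.1] w 0.021164442977026098 j [-0.05  0.41 -0.25  0.91 -0.    2.01] 8.85
units [ 2.208 -0.015 -0.003]
```

View pics/l8.png

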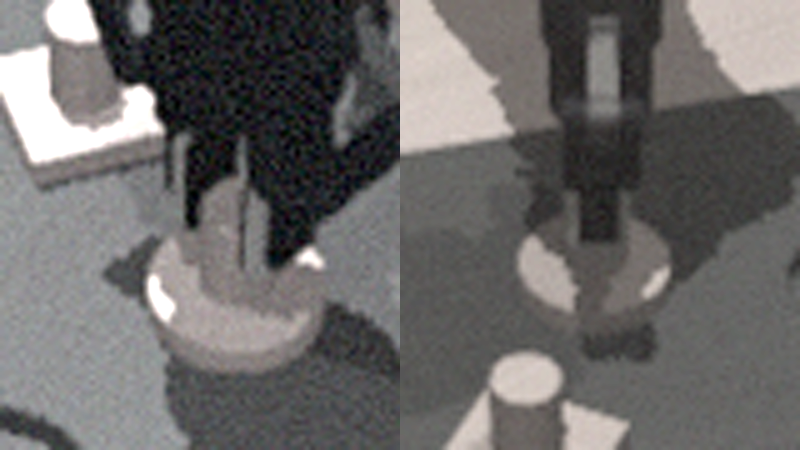

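The flange follows flat on the plate. Now the rest of the slide.

>>> {"api": "move_arm", "payload": {"motion": [[15, [0.1, 0, 0], 0], [15, [0.3, 0, 0], 0], [15, [0.55, 0, 0], 0], [15, [0.8, -0.01, 0], 0], [15, [1.05, -0.01, 0], 0], [15, [1.35, -0.01, 0], 0], [15, [1.65, -0.01, 0], 0], [15, [1.95, -0.02, 0], 0], [15, [2.15, -0.02, 0], 0], [15, [2.18, -0.02, 0], 0]]}}

```text
clock: 9.85
eef_pos: [0.5593, 0.0711, 0.0203]
tool_rot: [0.858, 0.513, -0.0, -0.001]
ft_force: [-0.5, 0.3, -4.1]
grip_width: 0.0211
```

```bash
python3 look.py l9 289,270 374,180;python3 g.py "[.5597,.0685,.0214]"
```

```text
[0.5593145  0.07113625 0.02025753] [-0.5  0.3 -4.1] 0.021119490122656605 9.85
eef [0.55867446 0.06989244 0.02041296] jaw -28.268787104916466 F [ 0.3 -0.  -3.6] w 0.021579681179134388 j [ 0.12  0.5  -0.1   0.97 -0.    2.19] 9.95
units [-0.015  0.031 -0.02 ]
```

View pics/l9.png

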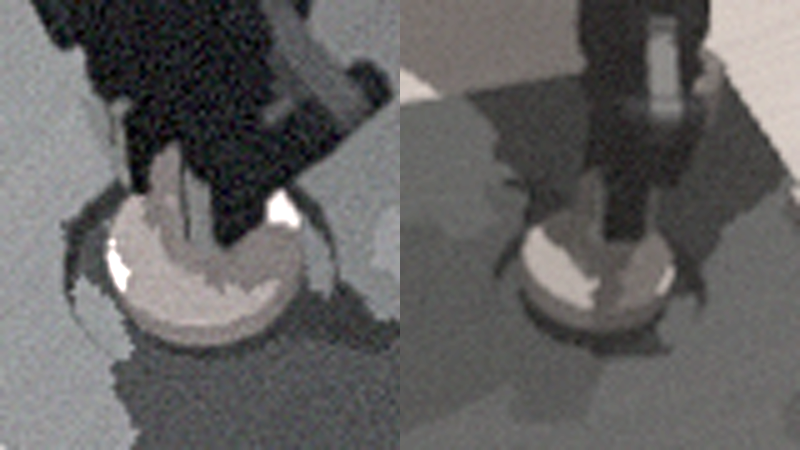

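The force is now −3.6 N, the part's weight, so it hangs over the recess and looks centred. I lower it 12 mm.

>>> {"api": "move_arm", "payload": {"motion": [[15, [0, 0.02, 0.03], 0], [15, [0, 0.02, 0.06], 0], [15, [0, 0.02, 0.09], 0], [15, [0, 0.02, 0.12], 0], [15, [0, 0.02, 0.15], 0], [15, [0, 0.02, 0.18], 0], [15, [0, 0.02, 0.2], 0], [15, [0, 0.02, 0.22], 0], [15, [0, 0.02, 0.23], 0], [15, [0, 0.02, 0.23], 0]]}}

```text
clock: 10.95
eef_pos: [0.5601, 0.0687, 0.0103]
tool_rot: [0.859, 0.512, -0.0, 0.0]
ft_force: [-1.6, -1.3, 1.5]
grip_width: 0.0214
```

```bash
python3 look.py l10 289,270 374,180
```

```text
[0.56007636 0.06870215 0.01028219] [-1.6 -1.3  1.5] 0.021371249651785044 10.95
```

View pics/l10.png

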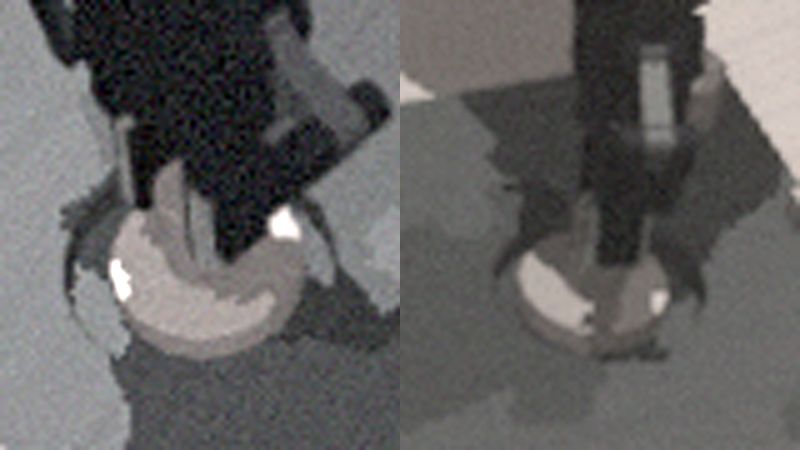

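The force reversed to +1.5 N, so the part is touching the floor. I release it and then withdraw upward.

>>> {"api": "move_arm", "payload": {"motion": [[22, [0, 0, 0], 0], [26, [0, 0, 0], 0], [32, [0, 0, 0], 0], [38, [0, 0, 0], 0], [45, [0, 0, 0], 0], [50, [0, 0, 0], 0], [50, [0, 0, 0], 0], [50, [0, 0, -0.05], 0], [50, [0, 0, -0.15], 0], [50, [0, 0, -0.3], 0]]}}

```text
clock: 12.05
eef_pos: [0.5598, 0.0689, 0.025]
tool_rot: [0.859, 0.513, -0.0, -0.0]
ft_force: [-0.7, 0.4, -0.2]
grip_width: 0.05
```

```bash
python3 look.py l11 289,270 374,180
```

```text
[0.5598443  0.06891755 0.02500565] [-0.7  0.4 -0.2] 0.049986211623370524 12.05
```

View pics/l11.png

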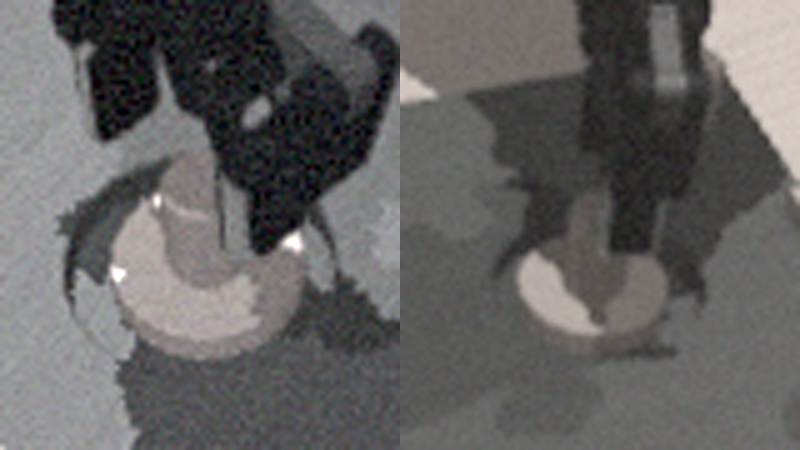

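The flange stays down as the fingers rise. I lift clear and back off towards the robot (tool −x,−y side) for a clean look.

>>> {"api": "move_arm", "payload": {"motion": [[50, [0, 0, -0.1], 0], [50, [0, 0, -0.3], 0], [50, [0, 0, -0.6], 0], [50, [0, 0, -1.0], 0], [50, [0, 0, -1.5], 0], [50, [0, 0, -2.0], 0], [50, [-0.3, -0.3, -2.5], 0], [50, [-0.8, -0.8, -2.8], 0], [50, [-1.3, -1.3, -3.0], 0], [50, [-1.5, -1.5, -3.0], 0]]}}

```text
clock: 13.15
eef_pos: [0.4568, 0.0379, 0.1773]
tool_rot: [0.859, 0.512, 0.001, 0.001]
ft_force: [-0.3, -0.2, 0.7]
grip_width: 0.0504
```

```bash
python3 look.py l12 289,270 374,180; python3 - <<'E'
from h import *
import pickle
pickle.dump({n:camera(n) for n in("scene","side")},open("c5.pkl","wb"))
E
```

```text
[0.45680064 0.03794714 0.17725411] [-0.3 -0.2  0.7] 0.050377565472879464 13.15
```

View pics/l12.png

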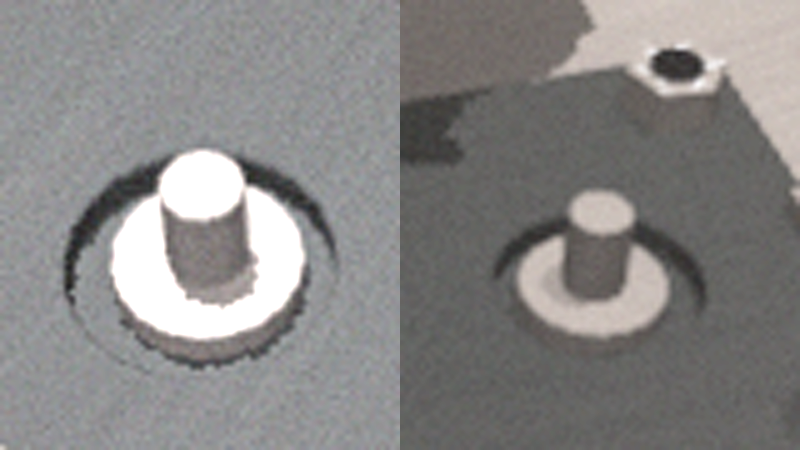

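The flange sits stub up in the recess: stub top at side crop (202,185) and scene crop (602,213), gap on all sides. I check the numbers from the pixels, and the square flange too.

```bash
python3 - <<'E'
from h import *
import pickle
c=pickle.load(open("c5.pkl","rb")); o0=pickle.load(open("c0.pkl","rb"))[1]
b=(np.array([202,185])+.5)/5-.5+[249,220]; a=(np.array([202,213])+.5)/5-.5+[334,130]
print("top@.056",onz(c["scene"],[a],.056)[0],onz(c["side"],[b],.056)[0])
o,v=ray(c["scene"],[a]);p,w=ray(c["side"],[b]);t=np.linalg.lstsq(np.c_[v[0],-w[0]],p-o,rcond=None)[0]
print("tri",o+v[0]*t[0],p+w[0]*t[1])
for n,(x,y,X,Y) in(("scene",(278,195,325,240)),("side",(290,165,333,208))):
    print(n,np.abs(c[n]["color"][y:Y,x:X].astype(int)-o0[n]["color"][y:Y,x:X]).mean(), np.abs(c[n]["color"].astype(int)-o0[n]["color"])[300:390,150:250].mean())
E
```

```text
top@.056 [0.5587906  0.06705387 0.056     ] [0.5574252  0.06655128 0.056     ]
tri [0.55845341 0.06732925 0.05562602] [0.55745427 0.06648557 0.05590562]
scene 1.7990543735224587 1.7555555555555555
side 12.282314764737697 17.54437037037037
```

```bash
python3 -c "
from workcell import *
print(job_done())"
```

```text
the job is handed in; nothing more can be done
None
```

I slid the round flange across the plate, gripped by its stub, lowered it into the round recess, let go and handed the job in at about 13 s. No verdict was reported.

**What went wrong on the way:** the first closing missed. The finger tips stood about 25 mm higher than the reported TCP, so the jaws shut above the stub. I saw it from the opening (18 mm, under the stub's 24 mm) and the pictures. I then reopened, went 22 mm lower and gripped. The opening stopped at 21 mm instead of 24, but the part followed the gripper the whole way.

**Last checks:**
- **Round flange:** its stub top triangulates to z = 0.056, which is what a part on the recess floor should give. Its centre is about 2–3 mm from the measured recess centre, and it looks upright in both views. I did not measure its tilt.
- **Square flange:** the scene view around it differs from the start only by image noise (1.8 grey levels). The side view differed more (12 levels), but a patch away from the flange also changed (17.5 levels). I take that as light or the arm's shadow and did not look into it further.
- **Robot:** at the last reading the gripper was clear of everything, with force under 1 N.

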